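Force off a hung water-cooled computer and shut its bench down

ROBOT

A 6-joint arm with a two-finger parallel gripper is mounted at the origin on the work surface. World frame = base frame: x ahead of the robot, y to its left, z up, the work surface at z = 0. Lengths are in m, angles in rad, forces in N, time in s.
With the tool pointing down it reaches from about 0.25 to 0.775 m from the base axis. Payload 4 kg.
Tool frame: the origin (TCP) lies at the centre of the arm's flange, where the gripper is bolted on; the fingertips stand 199 mm ahead of it and the grasp point (between the pads) lies 180 mm ahead of it (robot.tcp_to_tips is the z of the fingertips in the tool frame, in m); z points along the fingers, y is the line along which they close (so a half turn about z gives the same grasp; the last joint's range is limited). The gripper opens to 94 mm and grips with 3 to 60 N. Pads are 16 mm wide; open, the fingers measure 119 mm over their backs; the gripper's body (75 mm by 177 mm) begins 78 mm behind the grasp point.
Start: joints at [-1.427, 0.087, 1.371, -0, 1.684, -0.103], TCP at [0.134, -0.533, 0.405] pointing down, gripper open.
Joint ranges: [-3.1, 3.1], [-0.76, 2.03], [0.27, 2.55], [-1.08, 4.22], [0.17, 2.65], [-2.57, 2.57]. Speed limits (rad/s): [2.79, 2.79, 3.14, 3.14, 3.14, 3.14].

INTERFACE

Orientations are given as [roll, pitch, yaw] about the fixed x, y, z axes, in that order (R = Rz(yaw) Ry(pitch) Rx(roll)).
In Python, from bench import robot gives the robot as it stands.
- The arm moves only by the tool play_rows, never from a script. Its arguments are lists of equal length, an entry for each row: "translation": the shift along the tool's x, y, z scaled (see below), a list of three; "twist": the turn, a rotation vector about the tool's x, y, z scaled (see below), a list of three; "gripper": the opening, from -1 (shut) to 1 (fully open). A call has 1 to 8 rows; each row shifts and turns the commanded pose from where the row before left it, along the tool's axes as they then stand; what a row does not reach is not made up. The controller multiplies each number of a shift by 0.04 m and each number of a turn by 0.1 rad. A row lasts 1/10 s, in which the tool goes at most 50 mm and 8.59 degrees, less where a joint would pass 70% of its speed; a pose out of reach is approached as far as the arm can. A call with a number of a shift or a turn outside -1 to 1 is refused whole. A call with a gripper value outside its range is refused whole. The fingers move at their own pace and stop on an object; the grip force is fixed at half the most. Time passes only in rows, so rows that do not move let the fingers close. It gives the time, the measured TCP pose, the force, the opening and the grip force at its end, in the units of the state.
- robot.get_obs(): the state, without advancing time (a new reading comes with each control period).
- robot.snapshot(name): name is "scene" or "top"; returns the picture (400x640x3 uint8, red, green, blue); there is no depth.
- robot.camera_model(name): a dict with "camera_matrix" (3x3 intrinsics, pixels), "k1" (the pictures are not rectified: a ray, as slopes to the right and down, at radius r is drawn at 1 + k1 r^2 times it, then the intrinsics apply), "rvec" (rotation vector, rad) and "tvec" (3), from world to camera coordinates, as OpenCV has them. Camera axes: x right, y down, z forward; pixel columns grow to the right and rows downward; lengths in m; the calibration is good to about 2 mm. A picture is of the moment at which its call begins. camera_model takes no time and is no camera call.
- robot.close_job(): hands the job in; it is judged then, once.
Trained networks look in the newest picture that a camera, given by its name, has taken for a name from the list of things; names that differ only in an ending like _2 or _b are one class to them, and where a whole thing is asked for, a point or a joint stands for the part that bears it (a point fixed in the world has none). Each returns a list of dicts, best first, with "score" (0 to 1); they miss things now and then, are a little off and sometimes report something else, mostly with a low value. They report only what shows in the picture. A call takes as long as a camera call.
- robot.recognise(name, camera): "centre" ([x, y, z] in m, in world coordinates, good to about 4 mm: the middle of the surface that is visible of it).
- robot.spot_point(name, camera): "centre" ([x, y, z] in m, in world coordinates, good to about 4 mm: a listed point, or the origin of a listed thing).
The state is a dict: "time": time; "joint_positions": joint angles; "qvel": joint speeds; "joint_torque": joint torques, N m; "tool_pos": TCP position; "ee_rot": TCP orientation; "wrist_force": force on the tool from outside, world axes, zero at the start; "wrist_torque": the same for the moment, N m; "width": finger opening in m; "finger_force": force on a finger pad.
Only numpy, scipy, OpenCV 4.12 (cv2) and the standard library are available. Lean on these libraries where they do the work, as an engineer would, in place of code of your own. Each camera call takes 0.05 s, during which the arm holds its last target. There are 200 camera calls.

TASK

The computer on the open test bench has hung: press its steel power button right in, keep it in for five seconds to force the machine off, and let go without pressing the small red reset button beside it. Then, with the computer down, press the raised end of the cooling unit's blue pump rocker fully down to switch the pump off, and last press the raised end of the power strip's red rocker fully down to switch off the mains. Only press: pick nothing up, never press the power button once the pump is off, do not shove the loose strip along the table, and leave everything lying about where it is.

Things in the scene. Friction and masses are not known exactly. Their poses are not given: they have to be found in the camera images.
- bench: open test bench with a computer, fixed, 490 x 260 mm. Origin: on the table below the power button's centre; x points away from the robot, y left. Front rail with the buttons: x -25 to 25, y -160 to 100 mm, top 50 mm high. Behind it: memory from x 104 mm, 87 high; tubes up to 120 high at x 140 to 245; graphics card x 122 to 297, y -110 to -64, 165 high; power supply from x 320, 128 high.
- power_button (a joint): travel of the power button in m: 0 out, 0.005 fully in; pressed in means beyond 0.0035. Its spring needs 1.4 N to start and 4.9 N fully in, and brings it back when let go.
- power_top (a point): centre of the power button's top: steel, 22 mm across, with a blue centre and a blue ring round it, pressed straight down; its top is 59 mm above the table when out, 54 mm when fully in.
- reset_button (a joint): travel of the reset button in m, 0 out, 0.003 in. To be left alone.
- reset_top (a point): centre of the reset button's top: a dark red button 14 mm across, 55 mm above the table, 60 mm to the right of the power button (bench y -60 mm).
- cooler: external cooling unit, fixed, black, 490 x 130 mm. Origin: on the table below the pivot of its blue pump rocker; x points along the unit and the rocker, away from the robot, y left. Flat top 90 mm high from x -50 to 345, y -65 to 65 mm; a thermometer 42 mm wide stands 9 mm proud at x 66; fan guards from x 96, 12 mm proud; clear reservoir at x 390, 213 mm high.
- pump_rocker (a joint): angle of the pump rocker in rad: 0 on (the end towards the unit's -x is raised; as at the start), 0.42 off (that end down). It does not snap over: it turns stiffly, with about 4 N on the raised end, and stays where it is left. Counts as off beyond 0.33.
- pump_rocker_end (a point): point on the rocker's raised half, 12 mm from the pivot, moving and tilting with it. Blue cap 32 mm (unit's x) by 20 mm, two flat faces meeting in a shallow V at the pivot; bezel 40 x 28 mm, 2 mm high. On: point 99 mm, cap's end 100.5 mm above the table. Off: this half level, 94 mm above the table, the far end raised. Press straight down here, with nothing resting on the far half.
- strip: power strip, loose, about 1.2 kg, 330 x 60 mm, 42 mm high, aluminium with black ends, four round sockets, plugs standing 32 mm above it at x 185 and 245 mm. Origin: on the table below the pivot of its red rocker, 39 mm from its near end; x points along the strip and the rocker, away from the robot, y left.
- strip_rocker (a joint): angle of the strip's red mains rocker in rad: 0 on (the end towards the strip's -x is raised; as at the start), 0.42 off (that end down). It does not snap over: it turns stiffly, with about 4 N on the raised end, and stays where it is left. Counts as off beyond 0.33.
- strip_rocker_end (a point): point on the raised half of the strip's rocker, 12 mm from the pivot, moving and tilting with it; same cap and bezel as the pump rocker's. On: point 51 mm, cap's end 52.5 mm above the table. Off: this half level, 46 mm above the table, the far end raised. Press straight down here, with nothing resting on the far half.
- coolant: blue coolant bottle, upright, 62 mm across, 165 mm high; origin at the centre of its underside. Leave alone.
- mug: white mug, 80 mm across, 95 mm high; origin at the centre of its underside. Leave alone.
- driver: screwdriver lying on the table, 190 mm long, yellow handle 26 mm thick; origin under its middle, x along it towards the tip. Leave alone.
- fitting_a: copper hose fitting, 26 mm across, 30 mm high, standing on the bench's front rail about 130 mm to the right of the power button; origin at the centre of its underside. Leave alone.
- fitting_b: steel hose fitting, 26 mm across, 30 mm high, standing on the table; origin at the centre of its underside. Leave alone.
- memory: red memory module lying flat, 133 x 42 x 8 mm; origin at the centre of its underside. Leave alone.
- tester: hand leak tester with a round white gauge 52 mm across, lying on the table, 160 mm long, 30 mm high; origin under its middle, gauge towards its +x. Leave alone.

How it is judged:
On the way, in this order (a step that is already met when the one before it is completed fails the run):
1. the power button held in for four seconds without a break (value of joint power_button above 0.0035 m), for 4 s.
2. the power button let go (value of joint power_button below 0.001 m), for 0.1 s.
3. the pump rocker switched off (value of joint pump_rocker above 0.33 rad), for 0.2 s.
4. the power strip's rocker switched off (value of joint strip_rocker above 0.33 rad), for 0.2 s.
At the end, for the whole second after the job is handed in: The power button was held in (beyond 3.5 mm of its 5 mm) for at least four seconds and is out again (under 1 mm); the pump rocker and the strip's rocker are both off (beyond 0.33 rad of 0.42); the strip is at rest within 20 mm of where it stood, and every loose thing is within 20 mm of its place (value of joint each of power_button, reset_button below 0.001 m and value of joint each of pump_rocker, strip_rocker above 0.33 rad and linear speed of strip below 0.01 m/s and distance of each of strip, coolant, mug, driver, fitting_a, fitting_b, memory, tester from where it was at the start of the episode below 0.02 m); the robot touches nothing.
It fails at once if the reset button pressed (value of joint reset_button above 0.0012 m).
It fails at once if mains switched off at the strip while the pump is still on (value of joint strip_rocker above 0.25 rad and value of joint pump_rocker below 0.17 rad).
It fails at once if the power button pressed when the pump is off (value of joint pump_rocker above 0.25 rad and value of joint power_button above 0.002 m).
It fails at once if the power strip lifted, tipped, or shoved more than 20 mm (height (world z) of strip above 0.008 m or angle between strip's own z axis and vertical above 0.1 rad or distance of strip from where it was at the start of the episode above 0.02 m).
It fails at once if a loose thing lying about lifted, knocked over or moved more than 20 mm (distance of any of coolant, mug, driver, fitting_a, fitting_b, memory, tester from where it was at the start of the episode above 0.02 m).
It also fails if it takes over 67 s, if anything falls off the work surface, if the arm or the gripper's body presses on something with over 40 N, if the wrist force passes 120 N, or if a joint passes its speed limit or range.

## Working session

There is one attempt and no reset: what is moved stays moved. The work goes in short steps, Python scripts to look and compute and a tool call to move; the robot and the scene stay as the last step left them, time stands still between calls to the robot, and variables do not carry over. Pictures are saved under pics/ and viewed, at most 10 in all, crops included, and the job is handed in when it is done.

Besides the shell and the picture viewer there is one more tool, called after "Call:" as name(argument=value, ...), one argument or row to a line, values as JSON. play_rows: Moves the arm, as the interface text tells. Its arguments: {"type":"object","properties":{"translation":{"type":"array","items":{"type":"array","items":{"type":"number","minimum":-1,"maximum":1}}},"twist":{"type":"array","items":{"type":"array","items":{"type":"number","minimum":-1,"maximum":1}}},"gripper":{"type":"array","items":{"type":"number"}}},"required":["translation","twist","gripper"]}

```bash
mkdir -p pics; python3 - <<'E'
from bench import robot
import cv2,numpy as np
for c in("scene","top"):
    im=robot.snapshot(c); cv2.imwrite(f"pics/{c}0.png",im[:,:,::-1])
for c in("scene","top"):
    for n in("power_top","reset_top","pump_rocker_end","strip_rocker_end","bench","cooler","strip"):
        print(c,n,[(np.round(d["centre"],4).tolist(),round(d["score"],2)) for d in robot.spot_point(n,c)[:2]])
for n in("coolant","mug","driver","fitting_a","memory","tester"):
    print(n,[(np.round(d["centre"],3).tolist(),round(d["score"],2)) for d in robot.spot_point(n,"top")[:3]])
o=robot.get_obs();print(o["time"],o["tool_pos"],o["ee_rot"],o["width"],o["wrist_force"])
E
```

```text
scene power_top [([0.524, 0.0386, 0.0556], 0.38)]
scene reset_top []
scene pump_rocker_end [([0.4719, -0.3832, 0.0985], 0.59)]
scene strip_rocker_end [([0.4815, 0.3836, 0.0513], 0.37)]
scene bench [([0.5226, 0.0393, -0.0006], 0.7)]
scene cooler [([0.479, -0.3806, -0.004], 0.62), ([0.4718, -0.3813, 0.0989], 0.16)]
scene strip [([0.4813, 0.3853, 0.0493], 0.68), ([0.4939, 0.3857, -0.0033], 0.65)]
top power_top [([0.5269, 0.0453, 0.0597], 0.55)]
top reset_top [([0.4923, 0.3855, 0.0027], 0.16)]
top pump_rocker_end [([0.4754, -0.3866, 0.0972], 0.58), ([0.4928, 0.3839, 0.0034], 0.16)]
top strip_rocker_end [([0.4811, 0.3889, 0.0535], 0.47)]
top bench [([0.5229, 0.0428, -0.0053], 0.96)]
top cooler []
top strip [([0.4912, 0.3836, -0.0005], 0.89)]
coolant [([0.443, 0.624, 0.003], 0.64), ([0.48, -0.384, 0.0], 0.45)]
mug [([0.497, -0.597, -0.0], 0.6)]
driver [([0.378, -0.008, 0.002], 0.59), ([0.442, 0.62, 0.002], 0.41)]
fitting_a [([0.346, -0.166, 0.003], 0.62), ([0.529, 0.041, 0.057], 0.49), ([0.515, -0.084, 0.053], 0.36)]
memory [([0.303, 0.295, 0.003], 0.74), ([0.524, 0.045, -0.001], 0.39)]
tester [([0.309, -0.344, 0.002], 0.82), ([0.499, -0.597, -0.005], 0.61), ([0.302, 0.294, 0.002], 0.29)]
1.1 [ 0.13437392 -0.5333332   0.40469799] [3.14151561e+00 2.12373264e-05 2.46811649e-01] 0.09383251027400347 [-0.38953555 -0.01791981 -0.21227897]
```

View pics/scene0.png

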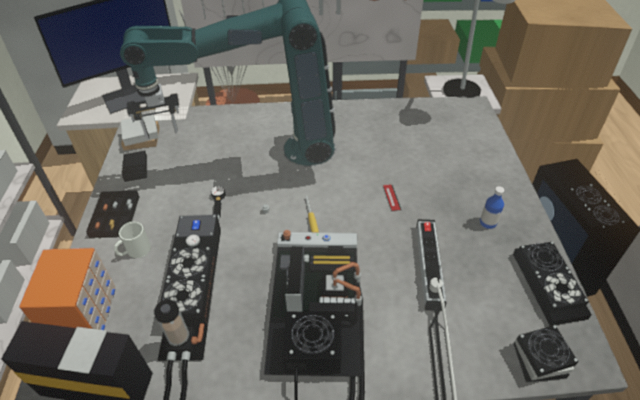

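View pics/top0.png

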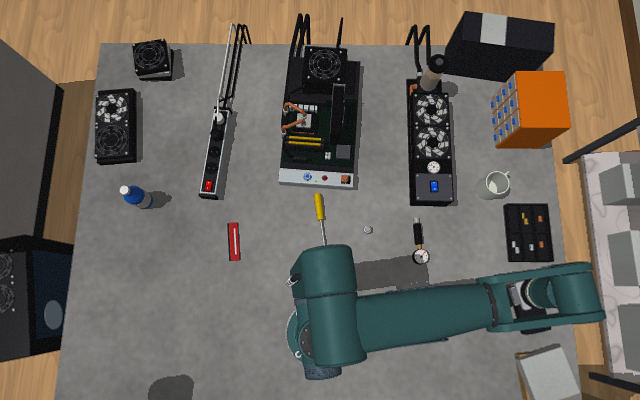

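The scene view shows the power button at (327,238), the pump rocker at (196,225) and the strip rocker at (428,227). In the top view they are at (308,177), (434,186) and (208,186), with the reset button at (325,178). I'll refine these by colour centroids.

```bash
cat > h.py <<'E'
import cv2,numpy as np
from bench import robot
def ray(c,uv,z):
    m=robot.camera_model(c);K=np.array(m["camera_matrix"]);R,_=cv2.Rodrigues(np.array(m["rvec"],float));t=np.array(m["tvec"],float).ravel()
    p=cv2.undistortPoints(np.array([[uv]],float),K,np.array([m["k1"],0,0,0,0]))[0,0]
    d=R.T@np.array([p[0],p[1],1]);o=-R.T@t
    return o+d*(z-o[2])/d[2]
E
python3 - <<'E'
from h import *
seeds={"power":(dict(scene=(327,238),top=(308,177)),'b',.058),"pump":(dict(scene=(196,225),top=(434,186)),'b',.096),"strip":(dict(scene=(428,227),top=(208,186)),'r',.048)}
for n,(s,col,z) in seeds.items():
    for c,(u,v) in s.items():
        im=cv2.imread(f"pics/{c}0.png").astype(int);w=9
        B,G,R=[im[v-w:v+w+1,u-w:u+w+1,i] for i in range(3)]
        wt=np.clip((B-R if col=='b' else R-np.maximum(B,G))-50,0,60)
        yy,xx=np.mgrid[v-w:v+w+1,u-w:u+w+1]
        if wt.sum()==0: print(n,c,"none");continue
        q=((wt*xx).sum()/wt.sum(),(wt*yy).sum()/wt.sum())
        k=wt>0
        print(n,c,np.round(q,1),k.sum(),xx[k].min(),xx[k].max(),yy[k].min(),yy[k].max(),np.round(ray(c,q,z),4))
for nm,a,b,z in(("strip L",(200,195),(226,108),.042),("strip R",(217,197),(240,108),.042),("cooler L",(410,201),(408,85),.09),("cooler R",(452,203),(450,85),.09),("bench",(279,182),(353,187),.05)):
    A,B=ray("top",a,z),ray("top",b,z);print(nm,A[:2].round(3),B[:2].round(3),np.arctan2(*(B-A)[[1,0]]).round(3))
ims=[cv2.resize(cv2.imread("pics/top0.png")[y:y+130,x:x+130],(390,520),interpolation=2)if 0 else cv2.resize(cv2.imread("pics/top0.png")[80:210,x:x+65],(260,520),interpolation=2) for x in(188,285,402)]
cv2.imwrite("pics/crop.png",np.hstack(ims))
E
```

```text
power scene [325.9 236.1] 10 324 327 235 237 [0.5218 0.0424 0.058 ]
power top [306.6 176.2] 23 303 310 174 179 [0.5218 0.044  0.058 ]
pump scene [195.6 224.5] 70 192 199 220 229 [ 0.482  -0.3826  0.096 ]
pump top [433.7 186.1] 69 431 437 181 191 [ 0.4802 -0.3817  0.096 ]
strip scene [427.2 226.6] 57 424 430 222 230 [0.4911 0.3847 0.048 ]
strip top [207.9 185.3] 58 204 211 181 190 [0.4892 0.3848 0.048 ]
strip L [0.456 0.412] [0.78  0.339] -0.22
strip R [0.449 0.353] [0.78  0.289] -0.191
cooler L [ 0.43  -0.302] [ 0.851 -0.311] -0.022
cooler R [ 0.424 -0.441] [ 0.852 -0.46 ] -0.044
bench [0.503 0.139] [ 0.487 -0.116] -1.632
```

View pics/crop.png

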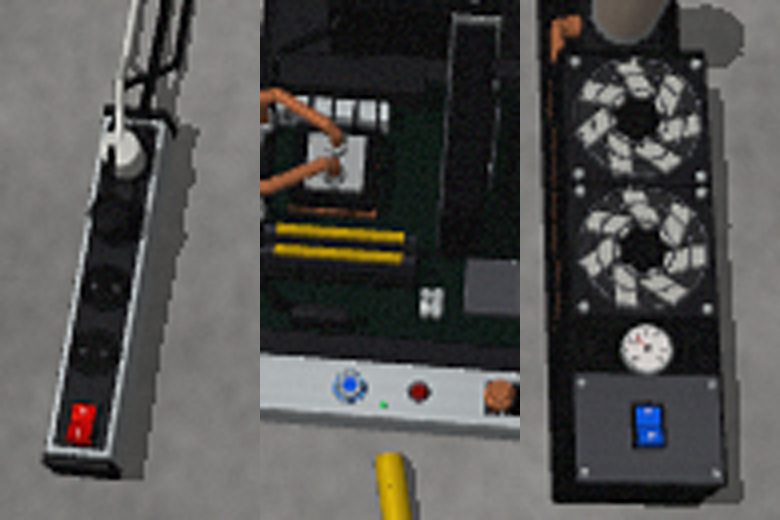

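The crop confirms all three controls and the red half of each rocker, so I'll shut the gripper and turn.

Call:
play_rows(
  translation=[
    [0,0,0],
    [0,0,0],
    [0,0,0],
    [0,0,0],
  ],
  twist=[
    [0,0,0.74],
    [0,0,0.74],
    [0,0,0.74],
    [0,0,0.74],
  ],
  gripper=[-1,-1,-1,-1],
)

```text
time: 1.5
tool_pos: [0.1344, -0.5333, 0.4047]
ee_rot: [3.142, -0.0, -0.052]
wrist_force: [0.5, -0.0, 0.2]
width: 0.0657
finger_force: 0.0
```

```bash
cat > d.py <<'E'
import sys
from h import *
from scipy.spatial.transform import Rotation as Ro
o=robot.get_obs();R=Ro.from_euler("xyz",o["ee_rot"])
t=np.array([float(a) for a in sys.argv[1:4]])
print(o["time"],o["tool_pos"].round(4),o["ee_rot"].round(3),"w",round(o["width"],4),o["wrist_force"].round(1))
d=R.inv().apply(t-o["tool_pos"]);print("units",(d/.04).round(3))
E
python3 d.py 0.522 0.043 0.30
```

```text
1.5 [ 0.1344 -0.5333  0.4047] [ 3.142 -0.    -0.052] w 0.0657 [ 0.5 -0.   0.2]
units [  8.925 -14.895   2.617]
```

Call:
play_rows(
  translation=[
    [0.56,-0.93,0.1],
    [0.56,-0.93,0.1],
    [0.56,-0.93,0.1],
    [0.56,-0.93,0.1],
    [0.56,-0.93,0.1],
    [0.56,-0.93,0.1],
    [0.56,-0.93,0.1],
    [0.56,-0.93,0.1],
  ],
  twist=[
    [0,0,0],
    [0,0,0],
    [0,0,0],
    [0,0,0],
    [0,0,0],
    [0,0,0],
    [0,0,0],
    [0,0,0],
  ],
  gripper=[-1,-1,-1,-1,-1,-1,-1,-1],
)

```text
time: 2.3
tool_pos: [0.3285, -0.2433, 0.3728]
ee_rot: [3.141, -0.001, -0.05]
wrist_force: [0.3, -0.8, 0.5]
width: 0.002
finger_force: 0.0
```

Call:
play_rows(
  translation=[
    [0.56,-0.93,0.2],
    [0.56,-0.93,0.2],
    [0.56,-0.93,0.2],
    [0.56,-0.93,0.2],
    [0.56,-0.93,0.2],
    [0.56,-0.93,0.2],
    [0.56,-0.93,0.2],
    [0.56,-0.93,0.2],
  ],
  twist=[
    [0,0,0],
    [0,0,0],
    [0,0,0],
    [0,0,0],
    [0,0,0],
    [0,0,0],
    [0,0,0],
    [0,0,0],
  ],
  gripper=[-1,-1,-1,-1,-1,-1,-1,-1],
)

```text
time: 3.1
tool_pos: [0.5223, 0.0453, 0.3085]
ee_rot: [3.141, -0.001, -0.049]
wrist_force: [0.6, -0.5, 0.9]
width: 0.0003
finger_force: 0.0
```

```bash
python3 d.py 0.522 0.043 0.265;python3 - <<'E'
from h import *
print(robot.camera_model("top")["tvec"],-cv2.Rodrigues(np.array(robot.camera_model("scene")["rvec"],float))[0].T@np.array(robot.camera_model("scene")["tvec"]).ravel())
a=robot.snapshot("scene")[170:270,250:400,::-1];b=robot.snapshot("top")[120:220,240:390,::-1]
cv2.imwrite("pics/p1.png",np.hstack([cv2.resize(i,(390,260)) for i in(a,b)]))
E
```

```text
3.1 [0.5223 0.0453 0.3085] [ 3.141e+00 -1.000e-03 -4.900e-02] w 0.0003 [ 0.6 -0.5  0.9]
units [-0.006  0.058  1.088]
[0.00882301 0.43125096 1.39702693] [ 1.53889673 -0.00984908  1.25883414]
```

View pics/p1.png

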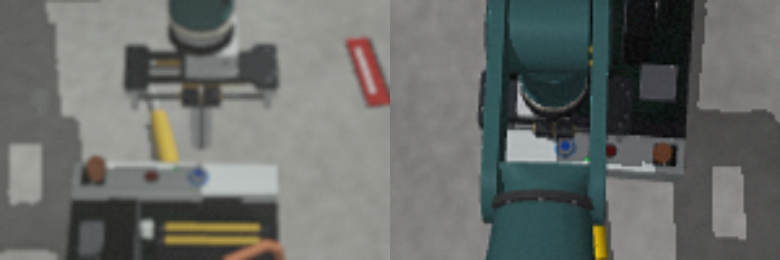

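The fingertip is at crop (200,145), lined up above the button at (198,177). I'll descend.

Call:
play_rows(
  translation=[
    [0,0.03,0.55],
    [0,0.03,0.55],
    [0,0,0.1],
    [0,0,0.1],
    [0,0,0.05],
    [0,0,0],
  ],
  twist=[
    [0,0,0],
    [0,0,0],
    [0,0,0],
    [0,0,0],
    [0,0,0],
    [0,0,0],
  ],
  gripper=[-1,-1,-1,-1,-1,-1],
)

```text
time: 3.8
tool_pos: [0.5216, 0.0407, 0.2559]
ee_rot: [3.141, -0.001, -0.05]
wrist_force: [-2.1, -0.5, 3.3]
width: 0.0004
finger_force: 1.5
```

Call:
play_rows(
  translation=[
    [0,0,0.05],
    [0,0,0.03],
    [0,0,0.01],
    [0,0,0],
  ],
  twist=[
    [0,0,0],
    [0,0,0],
    [0,0,0],
    [0,0,0],
  ],
  gripper=[-1,-1,-1,-1],
)

```text
time: 4.2
tool_pos: [0.5218, 0.0409, 0.2534]
ee_rot: [3.141, -0.002, -0.049]
wrist_force: [-4.9, -1.1, 10.3]
width: 0.0001
finger_force: 4.8
```

The force is 10 N, above the 4.9 N spring, so the button is bottomed. I'll hold it for 5 s.

Call:
play_rows(
  translation=[
    [0,0,0],
    [0,0,0],
    [0,0,0],
    [0,0,0],
    [0,0,0],
    [0,0,0],
    [0,0,0],
    [0,0,0],
  ],
  twist=[
    [0,0,0],
    [0,0,0],
    [0,0,0],
    [0,0,0],
    [0,0,0],
    [0,0,0],
    [0,0,0],
    [0,0,0],
  ],
  gripper=[-1,-1,-1,-1,-1,-1,-1,-1],
)

```text
time: 5.0
tool_pos: [0.5218, 0.0409, 0.2534]
ee_rot: [3.141, -0.003, -0.049]
wrist_force: [-3.7, -0.6, 9.9]
width: 0.0007
finger_force: 4.8
```

Call:
play_rows(
  translation=[
    [0,0,0],
    [0,0,0],
    [0,0,0],
    [0,0,0],
    [0,0,0],
    [0,0,0],
    [0,0,0],
    [0,0,0],
  ],
  twist=[
    [0,0,0],
    [0,0,0],
    [0,0,0],
    [0,0,0],
    [0,0,0],
    [0,0,0],
    [0,0,0],
    [0,0,0],
  ],
  gripper=[-1,-1,-1,-1,-1,-1,-1,-1],
)

```text
time: 5.8
tool_pos: [0.5218, 0.0409, 0.2534]
ee_rot: [3.141, -0.003, -0.049]
wrist_force: [-3.9, -0.9, 10.0]
width: 0.0003
finger_force: 4.8
```

Call:
play_rows(
  translation=[
    [0,0,0],
    [0,0,0],
    [0,0,0],
    [0,0,0],
    [0,0,0],
    [0,0,0],
    [0,0,0],
    [0,0,0],
  ],
  twist=[
    [0,0,0],
    [0,0,0],
    [0,0,0],
    [0,0,0],
    [0,0,0],
    [0,0,0],
    [0,0,0],
    [0,0,0],
  ],
  gripper=[-1,-1,-1,-1,-1,-1,-1,-1],
)

```text
time: 6.6
tool_pos: [0.5218, 0.0409, 0.2533]
ee_rot: [3.141, -0.002, -0.049]
wrist_force: [-4.2, -0.4, 9.9]
width: 0.0006
finger_force: 4.8
```

Call:
play_rows(
  translation=[
    [0,0,0],
    [0,0,0],
    [0,0,0],
    [0,0,0],
    [0,0,0],
    [0,0,0],
    [0,0,0],
    [0,0,0],
  ],
  twist=[
    [0,0,0],
    [0,0,0],
    [0,0,0],
    [0,0,0],
    [0,0,0],
    [0,0,0],
    [0,0,0],
    [0,0,0],
  ],
  gripper=[-1,-1,-1,-1,-1,-1,-1,-1],
)

```text
time: 7.4
tool_pos: [0.5218, 0.0409, 0.2534]
ee_rot: [3.141, -0.003, -0.049]
wrist_force: [-3.9, -2.1, 9.8]
width: 0.0002
finger_force: 4.8
```

Call:
play_rows(
  translation=[
    [0,0,0],
    [0,0,0],
    [0,0,0],
    [0,0,0],
    [0,0,0],
    [0,0,0],
    [0,0,0],
    [0,0,0],
  ],
  twist=[
    [0,0,0],
    [0,0,0],
    [0,0,0],
    [0,0,0],
    [0,0,0],
    [0,0,0],
    [0,0,0],
    [0,0,0],
  ],
  gripper=[-1,-1,-1,-1,-1,-1,-1,-1],
)

```text
time: 8.2
tool_pos: [0.5218, 0.0409, 0.2534]
ee_rot: [3.141, -0.003, -0.049]
wrist_force: [-3.4, -0.8, 9.9]
width: 0.0006
finger_force: 4.8
```

Call:
play_rows(
  translation=[
    [0,0,0],
    [0,0,0],
    [0,0,0],
    [0,0,0],
    [0,0,0],
    [0,0,0],
    [0,0,0],
    [0,0,0],
  ],
  twist=[
    [0,0,0],
    [0,0,0],
    [0,0,0],
    [0,0,0],
    [0,0,0],
    [0,0,0],
    [0,0,0],
    [0,0,0],
  ],
  gripper=[-1,-1,-1,-1,-1,-1,-1,-1],
)

```text
time: 9.0
tool_pos: [0.5218, 0.0409, 0.2534]
ee_rot: [3.141, -0.003, -0.049]
wrist_force: [-3.5, -1.9, 9.7]
width: 0.0006
finger_force: 4.8
```

Call:
play_rows(
  translation=[
    [0,0,0],
    [0,0,0],
    [0,0,-0.2],
    [0,0,-0.6],
    [0,0,-0.8],
    [0,0,-0.8],
    [0,0,0],
  ],
  twist=[
    [0,0,0],
    [0,0,0],
    [0,0,0],
    [0,0,0],
    [0,0,0],
    [0,0,0],
    [0,0,0],
  ],
  gripper=[-1,-1,-1,-1,-1,-1,-1],
)

```text
time: 9.7
tool_pos: [0.5228, 0.0412, 0.3527]
ee_rot: [-3.141, -0.012, -0.049]
wrist_force: [0.4, 0.0, 0.5]
width: 0.0004
finger_force: 0.0
```

```bash
python3 d.py 0.468 -0.382 0.33
```

```text
9.7 [0.5228 0.0412 0.3527] [-3.141 -0.012 -0.049] w 0.0004 [0.4 0.  0.5]
units [-0.856 10.636  0.55 ]
```

Call:
play_rows(
  translation=[
    [-0.1,0.95,0],
    [-0.1,0.95,0],
    [-0.1,0.95,0],
    [-0.1,0.95,0],
    [-0.1,0.95,0],
    [-0.1,0.95,0],
    [-0.1,0.95,0],
    [-0.1,0.95,0],
  ],
  twist=[
    [0,0,0],
    [0,0,0],
    [0,0,0],
    [0,0,0],
    [0,0,0],
    [0,0,0],
    [0,0,0],
    [0,0,0],
  ],
  gripper=[-1,-1,-1,-1,-1,-1,-1,-1],
)

```text
time: 10.5
tool_pos: [0.4741, -0.2623, 0.3457]
ee_rot: [-3.141, 0.0, -0.049]
wrist_force: [1.2, -0.1, -0.1]
width: 0.0005
finger_force: 0.0
```

Call:
play_rows(
  translation=[
    [0,0.8,0.1],
    [0,0.8,0.1],
    [0,0.8,0.1],
    [0,0.6,0.2],
    [0,0,0],
  ],
  twist=[
    [0,0,0],
    [0,0,0],
    [0,0,0],
    [0,0,0],
    [0,0,0],
  ],
  gripper=[-1,-1,-1,-1,-1],
)

```text
time: 11.0
tool_pos: [0.4678, -0.3832, 0.3237]
ee_rot: [-3.14, 0.003, -0.053]
wrist_force: [0.3, 0.4, -0.3]
width: 0.0005
finger_force: 0.0
```

```bash
python3 d.py 0.468 -0.382 0.303;python3 - <<'E'
from h import *
a=robot.snapshot("scene")[170:270,130:280,::-1];b=robot.snapshot("top")[120:220,360:510,::-1]
cv2.imwrite("pics/p2.png",np.hstack([cv2.resize(i,(390,260)) for i in(a,b)]))
E
```

```text
11.0 [ 0.4678 -0.3832  0.3237] [-3.14e+00  3.00e-03 -5.30e-02] w 0.0005 [ 0.3  0.4 -0.3]
units [ 0.004 -0.029  0.517]
```

View pics/p2.png

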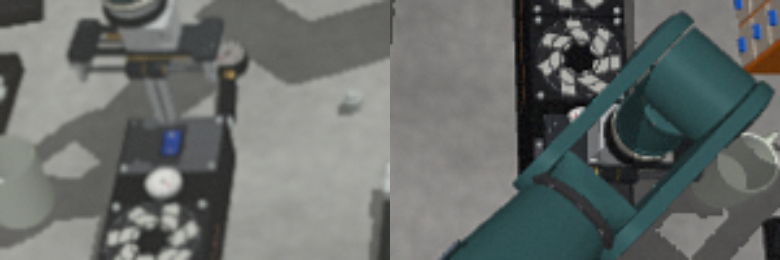

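The fingertip at crop (165,120) is just short of the blue rocker at (172,143), as expected from its height. Now I'll press it.

Call:
play_rows(
  translation=[
    [0,0,0.45],
    [0,0,0.1],
    [0,0,0.1],
    [0,0,0.08],
    [0,0,0.05],
    [0,0,0],
  ],
  twist=[
    [0,0,0],
    [0,0,0],
    [0,0,0],
    [0,0,0],
    [0,0,0],
    [0,0,0],
  ],
  gripper=[-1,-1,-1,-1,-1,-1],
)

```text
time: 11.7
tool_pos: [0.4686, -0.3805, 0.2969]
ee_rot: [3.141, -0.0, -0.049]
wrist_force: [-1.4, 1.3, 3.0]
width: 0.0005
finger_force: 1.6
```

Call:
play_rows(
  translation=[
    [0,0,0.05],
    [0,0,0.04],
    [0,0,0.03],
    [0,0,0],
  ],
  twist=[
    [0,0,0],
    [0,0,0],
    [0,0,0],
    [0,0,0],
  ],
  gripper=[-1,-1,-1,-1],
)

```text
time: 12.1
tool_pos: [0.4685, -0.3809, 0.2933]
ee_rot: [3.14, -0.001, -0.049]
wrist_force: [-4.6, 2.4, 9.8]
width: 0.0007
finger_force: 5.0
```

Bottomed at tip z 94 mm with 9.8 N, which matches the off position. One small extra push, then I'll retract.

Call:
play_rows(
  translation=[
    [0,0,0.03],
    [0,0,0],
    [0,0,0],
    [0,0,-0.5],
    [0,0,-0.9],
    [0,0,-0.3],
    [0,0,0],
  ],
  twist=[
    [0,0,0],
    [0,0,0],
    [0,0,0],
    [0,0,0],
    [0,0,0],
    [0,0,0.75],
    [0,0,0.75],
  ],
  gripper=[-1,-1,-1,-1,-1,-1,-1],
)

```text
time: 12.8
tool_pos: [0.4694, -0.3813, 0.3611]
ee_rot: [3.138, -0.007, -0.202]
wrist_force: [0.8, -0.1, -0.2]
width: 0.0006
finger_force: 0.0
```

```bash
python3 d.py 0.478 0.3875 0.30;python3 - <<'E'
from h import *
robot.snapshot("top");print([(d["centre"],d["score"]) for d in robot.spot_point("power_top","top")])
a=robot.snapshot("scene")[170:270,130:280,::-1]
cv2.imwrite("pics/p3.png",cv2.resize(a,(600,400)))
E
```

```text
12.8 [ 0.4694 -0.3813  0.3611] [ 3.138 -0.007 -0.202] w 0.0006 [ 0.8 -0.1 -0.2]
units [ -3.659 -18.878   1.429]
[([0.5261, 0.0412, 0.0591], 0.41)]
```

View pics/p3.png

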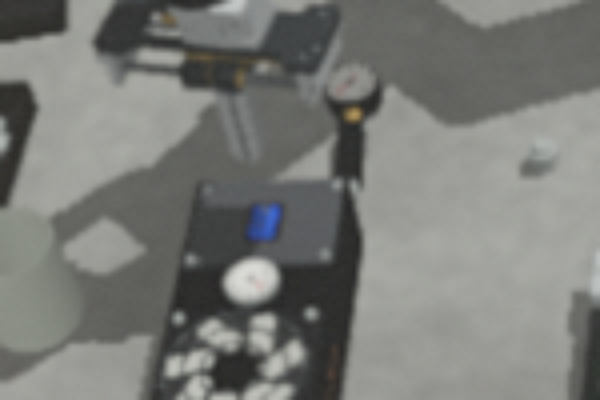

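The blue rocker at (265,222) looks changed, and the depth confirms it. On to the strip, staying high over the bench rail.

Call:
play_rows(
  translation=[
    [-0.18,-0.94,0],
    [-0.18,-0.94,0],
    [-0.18,-0.94,0],
    [-0.18,-0.94,0],
    [-0.18,-0.94,0],
    [-0.18,-0.94,0],
    [-0.18,-0.94,0],
    [-0.18,-0.94,0],
  ],
  twist=[
    [0,0,0],
    [0,0,0],
    [0,0,0],
    [0,0,0],
    [0,0,0],
    [0,0,0],
    [0,0,0],
    [0,0,0],
  ],
  gripper=[-1,-1,-1,-1,-1,-1,-1,-1],
)

```text
time: 13.75
tool_pos: [0.4715, -0.073, 0.3569]
ee_rot: [-3.141, 0.001, -0.198]
wrist_force: [0.6, 0.6, 0.2]
width: 0.0006
finger_force: 0.0
```

Call:
play_rows(
  translation=[
    [-0.18,-0.94,0],
    [-0.18,-0.94,0],
    [-0.18,-0.94,0],
    [-0.18,-0.94,0],
    [-0.18,-0.94,0],
    [-0.18,-0.94,0],
    [-0.18,-0.94,0],
    [-0.18,-0.94,0],
  ],
  twist=[
    [0,0,0],
    [0,0,0],
    [0,0,0],
    [0,0,0],
    [0,0,0],
    [0,0,0],
    [0,0,0],
    [0,0,0],
  ],
  gripper=[-1,-1,-1,-1,-1,-1,-1,-1],
)

```text
time: 14.55
tool_pos: [0.4745, 0.2334, 0.3568]
ee_rot: [3.141, 0.001, -0.197]
wrist_force: [0.6, 0.7, 0.4]
width: 0.0009
finger_force: 0.0
```

Call:
play_rows(
  translation=[
    [-0.18,-0.94,0.2],
    [-0.18,-0.94,0.3],
    [-0.18,-0.94,0.4],
    [-0.18,-0.94,0.5],
    [0,0,0],
  ],
  twist=[
    [0,0,0],
    [0,0,0],
    [0,0,0],
    [0,0,0],
    [0,0,0],
  ],
  gripper=[-1,-1,-1,-1,-1],
)

```text
time: 15.05
tool_pos: [0.4748, 0.3881, 0.2961]
ee_rot: [3.137, 0.007, -0.193]
wrist_force: [-0.5, -0.8, -0.9]
width: 0.0006
finger_force: 0.0
```

```bash
python3 d.py 0.478 0.3875 0.26;python3 - <<'E'
from h import *
a=robot.snapshot("scene")[170:270,350:500,::-1];b=robot.snapshot("top")[120:220,130:280,::-1]
cv2.imwrite("pics/p4.png",np.hstack([cv2.resize(i,(390,260)) for i in(a,b)]))
E
```

```text
15.05 [0.4748 0.3881 0.2961] [ 3.137  0.007 -0.193] w 0.0006 [-0.5 -0.8 -0.9]
units [ 0.088 -0.005  0.901]
```

View pics/p4.png

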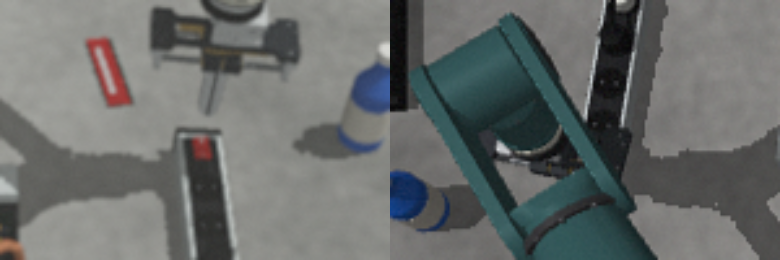

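The fingertip at crop (210,110) is in line with the red rocker at (202,147). I'll descend and press gently.

Call:
play_rows(
  translation=[
    [0.08,0,0.5],
    [0,0,0.4],
    [0,0,0.1],
    [0,0,0.1],
    [0,0,0.08],
    [0,0,0.05],
    [0,0,0],
  ],
  twist=[
    [0,0,0],
    [0,0,0],
    [0,0,0],
    [0,0,0],
    [0,0,0],
    [0,0,0],
    [0,0,0],
  ],
  gripper=[-1,-1,-1,-1,-1,-1,-1],
)

```text
time: 15.85
tool_pos: [0.4796, 0.3841, 0.2531]
ee_rot: [-3.141, -0.001, -0.199]
wrist_force: [0.2, -0.8, -0.4]
width: 0.0009
finger_force: 0.0
```

Call:
play_rows(
  translation=[
    [-0.05,-0.06,0],
    [0,0,0.06],
    [0,0,0.06],
    [0,0,0.05],
    [0,0,0.05],
    [0,0,0.03],
    [0,0,0],
  ],
  twist=[
    [0,0,0],
    [0,0,0],
    [0,0,0],
    [0,0,0],
    [0,0,0],
    [0,0,0],
    [0,0,0],
  ],
  gripper=[-1,-1,-1,-1,-1,-1,-1],
)

```text
time: 16.55
tool_pos: [0.4773, 0.3875, 0.2453]
ee_rot: [-3.14, 0.001, -0.198]
wrist_force: [-6.5, -1.2, 11.6]
width: 0.0004
finger_force: 5.7
```

Call:
play_rows(
  translation=[
    [0,0,0],
    [0,0,0],
    [0,0,-0.4],
    [0,0,-1],
    [0,0,-1],
    [0,0,-1],
    [-0.9,0,0],
    [-0.9,0,0],
  ],
  twist=[
    [0,0,0],
    [0,0,0],
    [0,0,0],
    [0,0,0],
    [0,0,0],
    [0,0,0],
    [0,0,0],
    [0,0,0],
  ],
  gripper=[-1,-1,-1,-1,-1,-1,-1,-1],
)

```text
time: 17.35
tool_pos: [0.4078, 0.4011, 0.3812]
ee_rot: [-3.138, -0.004, -0.201]
wrist_force: [-0.7, 0.3, -1.2]
width: 0.0006
finger_force: 0.0
```

```bash
python3 - <<'E'
from h import *
a=robot.snapshot("scene")[:,:,::-1]
o=cv2.imread("pics/scene0.png")
f=lambda i,x:cv2.resize(i[200:260,x:x+65],(195,180)) 
cv2.imwrite("pics/p5.png",np.vstack([np.hstack([cv2.resize(i[205:255,x:x+65],(260,200)) for x in(165,280,395)]) for i in(o,a)]))
robot.snapshot("top")
for n in("strip",):print([(d["centre"],d["score"]) for d in robot.spot_point(n,"scene")])
E
```

```text
[([0.4901, 0.3872, -0.0013], 0.73)]
```

View pics/p5.png

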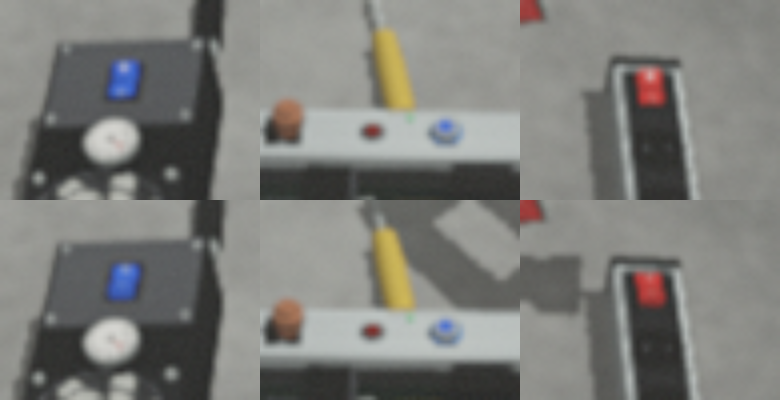

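Comparing the top row (before) with the bottom row (after), both rockers have flipped: blue at (125,282) and red at (650,290). Nothing else has moved, so I'll hand the job in.

```bash
python3 -c "
from bench import robot
print(robot.close_job())"
```

```text
the job is handed in; nothing more can be done
None
```

I held the power button in for about 5 s and let it go, then pressed the pump rocker and the strip's mains rocker fully down, in that order. The job is handed in but the judge returned no verdict; the last picture shows both rockers over and the strip and buttons where they were.

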